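Dip the stick and spring the tray's catch

TASK

The catch of the grey tray's lid is dry. Take the blue stirring stick out of its leaning rest, dip its lower end well down into the white mixing cup under the shelf bar, as if for a smear of wax, then push that end into the slanted hole at the near end of the tray until the catch gives and the lid springs open. Put the stick back in its rest, same end down and lying along the trough, and leave the cup standing in its place and the tins and scraper undisturbed.

Things in the scene. Friction and masses are not known exactly. Their poses are not given: they have to be found in the camera images.
- stick: Blue plastic stirring stick, a straight bar 200 mm long, section 12 mm (x) by 16 mm (y), 50 g. Origin at the middle of the end face of its lower end, the end to dip; z runs along it to the top end. It starts home in the trough, leaning 35 degrees from vertical, top towards the robot, its upper 80 mm clear of the trough.
- stick_tip (a point): Middle of the lower end face of the stick (the stick's origin).
- trough: U-channel of the fixed rest. z up along it, leaning 35 degrees from vertical to the robot; x out of its open side, up and away; y across. Origin on the bottom stop, where the middle of the stick's lower end sits when home, 26 mm up. Floor at x = -6 mm, 28 mm wide, 120 mm long; walls up to x = +12 mm. Home: stick's axes along the trough's; lower it in from +x.
- cup: White ceramic mixing cup, loose, 90 mm high, 80 mm wide at the rim and narrower at the foot, wall 4 mm, inner floor about 5 mm up, empty; origin at the middle of its underside, z up. It stands under the shelf bar. Mass about 0.28 kg.
- bridge: Fixed galvanized shelf bar over the cup: strip 60 mm deep (its x), 200 mm long (its y, which runs towards or away from the robot), underside 180, top 192 mm up, round posts 14 mm thick at y = +-92 mm. Origin on the shelf under its middle; its long sides (+-x) are open. It blocks the way straight down into the cup; a stick slanted 35 degrees, top to -x, passes under its edge.
- catch_plate: Slanted plate on the robot's end of the fixed grey tray, 56 x 106 x 10 mm, with a hole 26 mm (x) by 30 mm (y). Origin at the hole mouth's centre, 60 mm up; z points out of the hole, up and to the robot, 35 degrees from vertical. The catch lies 12 mm below the mouth; push it along -z. The tray's box (156 x 130, 62 mm high) lies beyond.
- latch (a joint): Travel of the spring catch in the hole, 0 = at rest, 0.014 = fully in (m). Takes about 2 N to start and 5.5 N at the end; frees the lid at about 0.008 to 0.010 and springs back when let go.
- lid_edge (a point): Middle of the robot-side edge of the tray's lid, on its top face; 67 mm above the shelf while shut. The lid is hinged on the edge away from the robot; once the catch frees it, it springs open by itself and stays up, the edge then about 215 mm above the shelf.
- tin_a: Closed aluminium paint tin, 86 mm wide, 100 mm high, bystander; origin at the middle of its underside.
- tin_b: Same kind of tin as tin_a, bystander.
- scraper: Putty scraper with a steel blade lying flat, about 200 mm long, 75 mm wide, 18 mm high, bystander; origin under the front part of its handle, x towards the blade.
Not all that is in view belongs to the job. Of the things that look like the stick, the largest one is meant. Several things look just like the part that bears trough: the one meant starts farthest from the robot's base.

How it is judged:
On the way, in this order (a step that is already met when the one before it is completed fails the run):
1. the stick's lower end is inside the cup, at least 20 mm below the rim (z of stick_tip in the frame of cup between 0 and 0.07 m and horizontal distance between stick_tip and cup below 0.036 m), for 0.2 s.
2. with its lower end in the hole, the stick pushes the catch in (value of joint latch above 0.007 m and z of stick_tip in the frame of catch_plate below -0.014 m and distance between stick_tip and catch_plate below 0.035 m).
3. the lid has sprung open (height (world z) of lid_edge above 0.17 m), for 0.2 s.
At the end, for the whole second after the job is handed in: Lid open, its robot-side edge over 170 mm above the shelf; stick at rest in the trough, lower end within 15 mm of the trough's origin and within 0.12 rad of its line; cup upright (0.1 rad), at rest, within 30 mm of its start; tins and scraper within 30 mm of theirs (height (world z) of lid_edge above 0.17 m and distance between stick_tip and trough below 0.015 m and angle between the z axis of stick and the z axis of trough, either way round below 0.12 rad and angle between stick's own z axis and vertical below 1 rad and linear speed of each of stick, cup below 0.02 m/s and angle between cup's own z axis and vertical below 0.1 rad and distance of each of cup, tin_a, tin_b, scraper from where it was at the start of the episode below 0.03 m); the robot touches nothing.
It fails at once if the cup is tipped by more than 0.3 rad or shifted by more than 30 mm (angle between cup's own z axis and vertical above 0.3 rad or distance of cup from where it was at the start of the episode above 0.03 m).
It fails at once if a tin or the scraper is moved by more than 30 mm (distance of any of tin_a, tin_b, scraper from where it was at the start of the episode above 0.03 m).
It also fails if it takes over 72 s, if anything falls off the work surface, if the arm or the gripper's body presses on something with over 40 N, if the wrist force passes 120 N, or if a joint passes its speed limit or range.

ROBOT

A 6-joint arm with a two-finger parallel gripper is mounted at the origin on the work surface. World frame = base frame: x ahead of the robot, y to its left, z up, the work surface at z = 0. Lengths are in m, angles in rad, forces in N, time in s.
With the tool pointing down it reaches from about 0.35 to 0.775 m from the base axis. Payload 5.5 kg.
Tool frame: the origin (TCP) lies at the very end of the fingers, on their centre line; the grasp point (between the pads) lies env.hold_point_z behind it (env.hold_point_z is the distance from the TCP to the grasp point, in m); z points along the fingers, y is the line along which they close (so a half turn about z gives the same grasp; the last joint's range is limited). The gripper opens to 85 mm and grips with 20 to 120 N. Pads are 22 mm wide; open, the fingers measure 114 mm over their backs; the gripper's body (76 mm by 85 mm) begins 54 mm behind the grasp point. The pads swing forward as they close: fully open they stand 13 mm farther back than shut.
Start: joints at [-1.262, 0.313, 0.046, 1.304, 0, 1.431], TCP at [0.249, -0.518, 0.231] pointing down, gripper open.
Joint ranges: [-2.76, 2.76], [-0.86, 1.69], [-1.03, 1.26], [-2.2, 2.34], [-1.47, 1.5], [-3.14, 3.14]. Speed limits (rad/s): [2.57, 2.57, 3.14, 3.14, 3.14, 3.14].

INTERFACE

Orientations are given as a unit quaternion [w, x, y, z].
In Python, from workcell import env gives the robot as it stands.
- The arm moves only by the tool carry_out, never from a script. Its argument "steps" is a list of rows, each a list of 3 entries, a list of its own where there are three numbers: the turn, a rotation vector about the tool's x, y, z in degrees, then the shift along the tool's x, y, z in cm, then the closure in counts, from 0 (fully open) to 255 (shut). A call has exactly 8 rows; each row is the pose to reach, as a shift and turn from the pose commanded when the call began, along the tool's axes at that moment; what a row does not reach only later rows make up. A row lasts 1/8 s, in which the tool goes at most 62.5 mm and 10.7 degrees, less where a joint would pass 70% of its speed; a pose out of reach is approached as far as the arm can. A call with a gripper value outside its range is refused whole. The fingers move at their own pace and stop on an object; "force" is the grip in N (left out, the last holds). Time passes only in rows, so rows that repeat a pose let the fingers close, or fill a call up. It gives the time, the measured TCP pose, the force, the opening and the grip force at its end, in the units of the state.
- env.get_state(): the state, without advancing time (a new reading comes with each control period).
- env.read_camera(name): name is "side" or "top"; returns (picture, depth): 420x560x3 uint8, red, green, blue; 420x560 float32, m along the optical axis (not along the pixel's ray), 0 where there is no reading.
- env.get_calibration(name): a dict with "fx", "fy", "cx", "cy" (pixels), "origin" and "orientation" of the camera in the world. Camera axes: x right, y up, looking along -z (the intrinsics and any distortion apply to the point x, -y, -z); pixel columns grow to the right and rows downward; lengths in m; the calibration is good to about 2 mm. A picture is of the moment at which its call begins. get_calibration takes no time and is no camera call.
- env.hand_in(): hands the job in; it is judged then, once.
The state is a dict: "clock": time; "joint_pos": joint angles; "qvel": joint speeds; "tau": joint torques, N m; "tcp_pos": TCP position; "orientation": TCP orientation; "wrist_force": force on the tool from outside, world axes, zero at the start; "ft_torque": the same for the moment, N m; "finger_gap": finger opening in m; "grip_force": force on a finger pad.
Only numpy, scipy, OpenCV 4.12 (cv2) and the standard library are available. Lean on these libraries where they do the work, as an engineer would, in place of code of your own. Each camera call takes 0.05 s, during which the arm holds its last target. There are 200 camera calls.

## Working session

There is one attempt and no reset: what is moved stays moved. The work goes in short steps, Python scripts to look and compute and a tool call to move; the robot and the scene stay as the last step left them, time stands still between calls to the robot, and variables do not carry over. Pictures are saved under pics/ and viewed, at most 10 in all, crops included, and the job is handed in when it is done.

Besides the shell and the picture viewer there is one more tool, called after "Call:" as a command line: name --argument value ..., lists and objects as JSON in quotes. carry_out: Moves the arm, as the interface text tells. Its arguments: {"type":"object","properties":{"steps":{"type":"array","items":{"type":"array"}},"force":{"type":"number"}},"required":["steps"]}

```bash
ls; mkdir -p pics; cat > h.py <<'E'
import numpy as np, cv2
from scipy.spatial.transform import Rotation as R
from workcell import env
def rot(q): return R.from_quat([q[1],q[2],q[3],q[0]])
def cal(n):
    c=env.get_calibration(n); return c
def cloud(n,d,c=None):
    c=c or cal(n); v,u=np.mgrid[0:d.shape[0],0:d.shape[1]]
    P=np.stack([(u-c['cx'])/c['fx']*d,-(v-c['cy'])/c['fy']*d,-d],-1)
    return P@rot(c['orientation']).as_matrix().T+np.array(c['origin'])
E
python3 - <<'E'
from h import *
for n in ['side','top']:
    p,d=env.read_camera(n); cv2.imwrite(f'pics/{n}0.png',p[:,:,::-1]); np.savez(f'pics/{n}0.npz',p=p,d=d)
    print(n,cal(n), (d==0).mean())
print(env.get_state(), env.hold_point_z)
E
```

```text
pics
side {'fx': 456.71119299844895, 'fy': 456.71119299844895, 'cx': 287.696645824721, 'cy': 205.80889153778622, 'origin': array([0.31340337, 0.79652024, 0.95003428]), 'orientation': array([-0.09029626, -0.03982104,  0.33242748,  0.93795141])} 0.0038562925170068027
top {'fx': 546.968080602008, 'fy': 546.968080602008, 'cx': 281.0223499090234, 'cy': 214.97728090146217, 'origin': array([0.22844904, 0.07065412, 1.56142994]), 'orientation': array([-0.69657114, -0.05688788,  0.0605139 ,  0.71266435])} 0.0038392857142857144
{'clock': 0.1, 'joint_pos': array([-1.26160164e+00,  3.13928608e-01,  4.51017171e-02,  1.30362947e+00,
        2.19159046e-05,  1.43116820e+00]), 'qvel': array([ 0.00021287, -0.00226242,  0.00137618, -0.00127155, -0.00059061,
       -0.00059044]), 'tau': array([ 3.21976819e-03, -4.81725883e+01,  2.99243778e+01,  1.26943504e-02,
       -8.41667497e-05,  3.59294802e-06]), 'tcp_pos': array([ 0.24933613, -0.51761454,  0.23049991]), 'orientation': array([-8.27961317e-04,  9.74924923e-01,  2.22532482e-01, -5.93685093e-05]), 'wrist_force': array([0.0264907 , 0.19766142, 0.18406106]), 'ft_torque': array([-0.00287213, -0.01480379,  0.04509483]), 'grip_force': 0.0, 'finger_gap': 0.0854414697568436} 0.0187
```

View pics/side0.png

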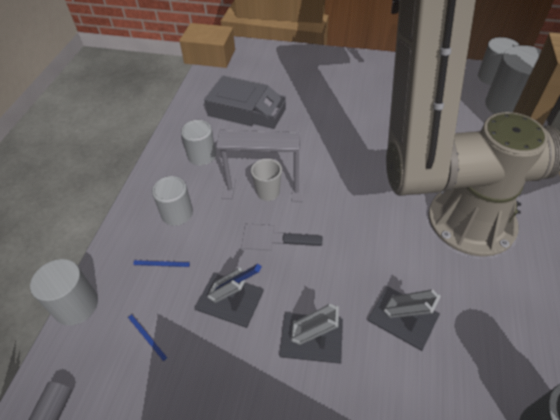

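View pics/top0.png

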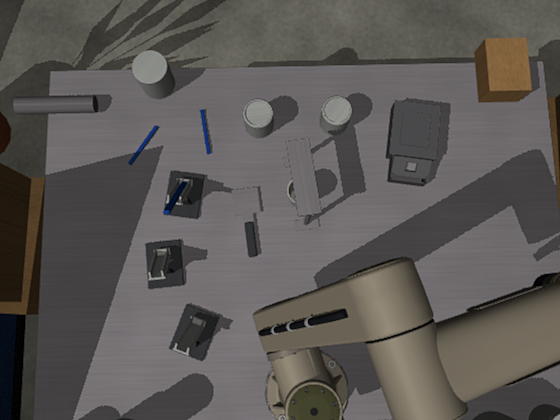

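The side view shows the stick in its rest at (240,275), the cup under the bar at (266,180), and the tray at (245,100). In the top view the stick is at (177,195), the bar at (303,180) and the tray plate at (412,168). Two empty rests and two thinner blue sticks are decoys.

```bash
python3 - <<'E'
from h import *
D={}
for n in ['side','top']:
    z=np.load(f'pics/{n}0.npz'); p,d=z['p'],z['d']; P=cloud(n,d); hsv=cv2.cvtColor(p,cv2.COLOR_RGB2HSV); D[n]=(p,P,hsv,d)
    print(n)
    m=((hsv[...,0]>105)&(hsv[...,0]<130)&(hsv[...,1]>140)&(d>0)&(P[...,0]>0.2)).astype(np.uint8)
    k,l,s,c=cv2.connectedComponentsWithStats(m)
    for i in range(1,k):
        if s[i,4]>40:
            Q=P[l==i]; mu=np.median(Q,0); U,S,V=np.linalg.svd(Q-mu,full_matrices=False); t=(Q-mu)@V[0]
            print('blue',s[i],mu.round(3),V[0].round(3),np.percentile(t,[1,99]).round(3))
    def at(u,v): return P[v,u].round(3)
    pts={'side':dict(tray=[(240,92),(268,100),(262,108),(270,100)],bar=[(220,133),(299,135),(222,148),(298,151)],cuprim=[(254,168),(279,168),(266,176)],tins=[(198,130),(172,188)],scr=[(300,240),(258,236)]),
     'top':dict(tray=[(420,130),(412,160),(398,172),(426,172),(412,180)],bar=[(290,142),(307,142),(303,180),(315,212)],tins=[(258,108),(336,105)],scr=[(246,195),(250,240)],shelf=[(300,300),(220,260)])}[n]
    for k_,v in pts.items(): print(k_,[list(at(*x)) for x in v])
# crops
for n,b in [('side',(190,60,310,210)),('side',(185,215,365,365)),('top',(375,85,465,195)),('top',(130,95,330,275))]:
    p=D[n][0][b[1]:b[3],b[0]:b[2]]; D.setdefault('c',[]).append(cv2.resize(p,(400,300),interpolation=cv2.INTER_CUBIC))
c=D['c']; im=np.vstack([np.hstack(c[:2]),np.hstack(c[2:])]); cv2.imwrite('pics/crops0.png',im[:,:,::-1])
E
```

```text
side
blue [135 261  54   5 146] [0.742 0.279 0.008] [-0.99  -0.144 -0.002] [-0.066  0.064]
blue [130 316  24  30 127] [0.721 0.452 0.008] [-0.824  0.566 -0.003] [-0.046  0.042]
tray [[np.float64(0.702), np.float64(-0.324), np.float64(0.07)], [np.float64(0.615), np.float64(-0.329), np.float64(0.048)], [np.float64(0.62), np.float64(-0.272), np.float64(0.06)], [np.float64(0.608), np.float64(-0.327), np.float64(0.051)]]
bar [[np.float64(0.654), np.float64(-0.002), np.float64(0.192)], [np.float64(0.462), np.float64(-0.033), np.float64(0.189)], [np.float64(0.638), np.float64(0.04), np.float64(0.184)], [np.float64(0.456), np.float64(0.014), np.float64(0.181)]]
cuprim [[np.float64(0.578), np.float64(-0.007), np.float64(0.077)], [np.float64(0.511), np.float64(-0.013), np.float64(0.084)], [np.float64(0.553), np.float64(-0.029), np.float64(0.028)]]
tins [[np.float64(0.763), np.float64(-0.106), np.float64(0.094)], [np.float64(0.758), np.float64(0.114), np.float64(0.095)]]
scr [[np.float64(0.424), np.float64(0.155), np.float64(0.015)], [np.float64(0.531), np.float64(0.159), np.float64(0.01)]]
top
[... 562 characters left out ...]
(-0.353), np.float64(0.055)], [np.float64(0.578), np.float64(-0.318), np.float64(0.032)]]
bar [[np.float64(0.651), np.float64(0.033), np.float64(0.187)], [np.float64(0.65), np.float64(-0.011), np.float64(0.187)], [np.float64(0.547), np.float64(0.003), np.float64(0.196)], [np.float64(0.464), np.float64(-0.026), np.float64(0.192)]]
tins [[np.float64(0.781), np.float64(0.118), np.float64(0.094)], [np.float64(0.785), np.float64(-0.102), np.float64(0.094)]]
scr [[np.float64(0.55), np.float64(0.16), np.float64(0.006)], [np.float64(0.418), np.float64(0.15), np.float64(0.015)]]
shelf [[np.float64(0.24), np.float64(0.032), np.float64(0.548)], [np.float64(0.364), np.float64(0.236), np.float64(0.003)]]
```

View pics/crops0.png

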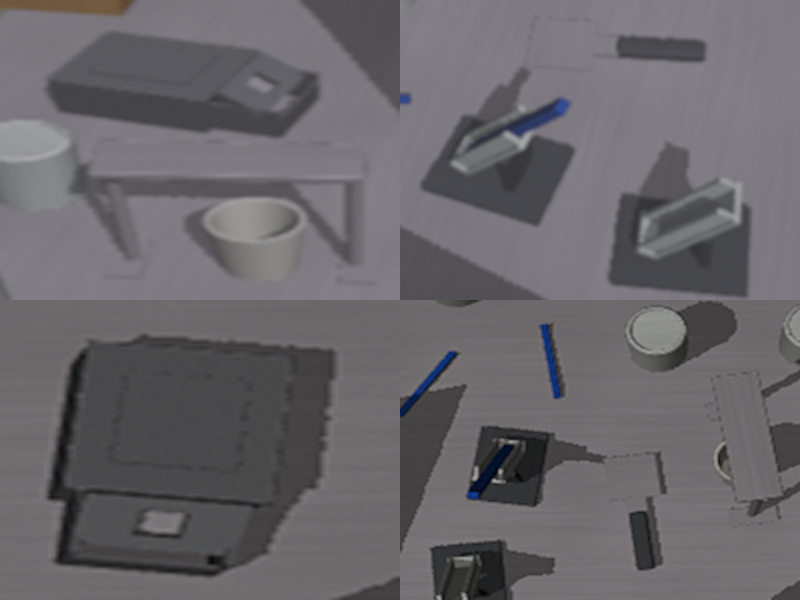

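```bash
cat > m.py <<'E'
from h import *
from scipy.optimize import least_squares
D={}
for n in ['side','top']:
    F=[env.read_camera(n) for _ in range(8)]
    p=np.mean([f[0] for f in F],0); d=np.median([f[1] for f in F],0); np.savez(f'pics/{n}1.npz',p=p,d=d)
    D[n]=(p,d,cloud(n,d),cv2.cvtColor(p.astype(np.uint8),cv2.COLOR_RGB2HSV))
def sdf(Q,lo,hi):
    c=(np.array(lo)+hi)/2;h=(np.array(hi)-lo)/2;q=np.abs(Q-c)-h
    return np.linalg.norm(np.maximum(q,0),axis=1)+np.minimum(q.max(1),0)
def near(P,c,r): return np.linalg.norm(P[...,:2]-c,axis=-1)<r
# stick
S=[]
for n,(p,d,P,h) in D.items():
    b=p[...,2]-p[...,0]; m=(b>25)&near(P,[.53,.34],.12)&(P[...,2]>.03)&(d>0); m=cv2.erode(m.astype(np.uint8),np.ones((2,2)))>0
    S.append(P[m]); print(n,m.sum(),P[m].min(0).round(3),P[m].max(0).round(3))
def frame(yaw,tilt=np.radians(35)): # z leans towards (-cos yaw,-sin yaw); x up and away
    z=np.array([-np.cos(yaw)*np.sin(tilt),-np.sin(yaw)*np.sin(tilt),np.cos(tilt)]); y=np.array([-np.sin(yaw),np.cos(yaw),0]); return np.stack([np.cross(y,z),y,z],1)
for tag,A in [('side',S[0]),('top',S[1]),('both',np.vstack(S))]:
    f=lambda v:sdf((A-v[:3])@frame(v[3],v[4]),[-.006,-.008,0],[.006,.008,.2])
    r=least_squares(lambda v:np.r_[f(v),(v[2]-.026)*3,(v[4]-.611)*1],[.58,.33,.026,0,.611],loss='soft_l1',f_scale=.004)
    print('stick',tag,r.x.round(4),'rms',np.abs(f(r.x)).mean().round(4)); print(frame(r.x[3],r.x[4]).round(3).tolist())
# cup rim
for n,(p,d,P,h) in D.items():
    m=near(P,[.545,-.01],.06)&(P[...,2]>.02)&(P[...,2]<.105)&(d>0); A=P[m]
    # cone fit: r = a+b*z outside
    g=lambda v:np.hypot(A[:,0]-v[0],A[:,1]-v[1])-np.where(0,0,v[2]+v[3]*A[:,2])
    r=least_squares(g,[.545,0,.03,.1],loss='soft_l1',f_scale=.003); R_=A[A[:,2]>.083]
    g2=lambda v:np.hypot(R_[:,0]-v[0],R_[:,1]-v[1])-.038
    r2=least_squares(g2,[.545,0],loss='soft_l1',f_scale=.003)
    print('cup',n,m.sum(),r.x.round(4),'rim',len(R_),r2.x.round(4),'zmax',np.percentile(A[:,2],98).round(4))
# bar
    m=near(P,[.55,0],.16)&(P[...,2]>.17)&(P[...,2]<.21); A=P[m]; (c,s,a)=cv2.minAreaRect(A[:,:2].astype(np.float32)*1000); print('bar',n,len(A),c,s,a,np.median(A[:,2]))
# plate
    m=near(P,[.66,-.32],.2)&(P[...,2]>.02)&(P[...,2]<.1)&(P[...,1]<-.2); A=P[m]
    C=A[(A[:,2]>.064)]; (c,s,a)=cv2.minAreaRect(C[:,:2].astype(np.float32)*1000); print('tray top',n,len(C),c,s,a,np.median(C[:,2]))
E
python3 m.py
```

```text
side 135 [0.469 0.347 0.116] [0.526 0.361 0.192]
top 140 [0.47  0.328 0.041] [0.582 0.357 0.193]
stick side [ 0.5884  0.3594  0.0257 -0.041   0.6114] rms 0.0018
[[0.818, 0.041, -0.574], [-0.034, 0.999, 0.024], [0.574, 0.0, 0.819]]
stick top [ 0.5875  0.3356  0.0254 -0.153   0.6111] rms 0.0005
[[0.809, 0.152, -0.567], [-0.125, 0.988, 0.087], [0.574, 0.0, 0.819]]
stick both [ 0.5871  0.3351  0.0258 -0.1482  0.6111] rms 0.0004
[[0.81, 0.148, -0.567], [-0.121, 0.989, 0.085], [0.574, 0.0, 0.819]]
cup side 930 [0.5427 0.0037 0.03   0.0857] rim 187 [0.5429 0.0031] zmax 0.09
bar side 1621 (557.3927612304688, 0.231109619140625) (199.52279663085938, 61.976951599121094) 7.20393705368042 0.19127115093677372
tray top side 1557 (706.0565795898438, -326.15185546875) (135.26699829101562, 187.63150024414062) 81.20826721191406 0.06839875675158025
cup top 91 [ 0.5435 -0.0006  0.0307  0.1005] rim 41 [0.5448 0.0016] zmax 0.0911
bar top 1790 (559.8267822265625, 0.1048583984375) (200.91336059570312, 60.02411651611328) 7.6522111892700195 0.19103326478458793
tray top top 2805 (707.190185546875, -326.2838134765625) (134.3609161376953, 187.91012573242188) 81.09188842773438 0.06811201651372989
```

```bash
cat > pl.py <<'E'
from h import *
exec(open('m.py').read().split('# stick')[0].split('def sdf')[1].join(['def sdf','']))
D={}
for n in ['side','top']:
    z=np.load(f'pics/{n}1.npz'); D[n]=(z['p'],z['d'],cloud(n,z['d']))
yaw=np.radians(-8.9); a=np.array([np.cos(yaw),np.sin(yaw),0]); y=np.array([-a[1],a[0],0])
t=np.radians(35); z=-a*np.sin(t)+np.array([0,0,np.cos(t)]); x=np.cross(y,z); F=np.stack([x,y,z],1)
for n,(p,d,P) in D.items():
    o=np.array([.605,-.314,.06])
    Q=(P-o)@F; m=(abs(Q[...,0])<.022)&(abs(Q[...,1])<.045)&(abs(Q[...,2])<.008)
    A=P[m]; c=A.mean(0); V=np.linalg.svd(A-c)[2][2]; V*=np.sign(V[2]); h=np.median(Q[m][:,2])
    print(n,m.sum(),'normal',V.round(3),'exp',z.round(3),'plane off',h.round(4))
    o=o+z*h; c=env.get_calibration(n); Rm=rot(c['orientation']).as_matrix(); C=np.array(c['origin'])
    # rectify the plane: 0.5mm per px
    s=np.arange(-.05,.05,.0005); gx,gy=np.meshgrid(s,np.arange(-.065,.065,.0005),indexing='ij')
    W=o+gx[...,None]*x+gy[...,None]*y; K=(W-C)@Rm
    u=c['cx']+c['fx']*K[...,0]/-K[...,2]; v=c['cy']-c['fy']*K[...,1]/-K[...,2]
    im=cv2.remap(p.astype(np.float32),u.astype(np.float32),v.astype(np.float32),cv2.INTER_LINEAR)
    cv2.imwrite(f'pics/rect_{n}.png',cv2.resize(im[::-1,::-1,::-1],None,fx=2,fy=2)*1.6)
    dr=cv2.remap(d.astype(np.float32),u.astype(np.float32),v.astype(np.float32),cv2.INTER_NEAREST)
    dep=dr+K[...,2]
    cen=(abs(gx)<.024)&(abs(gy)<.026)
    hole=(dep>.005)&cen
    print(' hole by depth n',hole.sum(),'x',np.percentile(gx[hole],[2,50,98]).round(4),'y',np.percentile(gy[hole],[2,50,98]).round(4),'o',o.round(4))
    np.savez(f'pics/rect_{n}.npz',im=im,dep=dep)
a_=cv2.imread('pics/rect_side.png');b_=cv2.imread('pics/rect_top.png');cv2.imwrite('pics/rect.png',np.vstack([np.hstack([a_]),b_])[:600])
E
sed -i '2d' pl.py; python3 pl.py
```

```text
side 249 normal [-0.559  0.091  0.824] exp [-0.567  0.089  0.819] plane off -0.0025
 hole by depth n 2820 x [-0.0095  0.003   0.0155] y [-0.009   0.0045  0.0185] o [ 0.6064 -0.3142  0.0579]
top 383 normal [-0.561  0.088  0.823] exp [-0.567  0.089  0.819] plane off -0.0041
 hole by depth n 3014 x [-0.024   0.005   0.0175] y [-0.011  0.004  0.019] o [ 0.6073 -0.3144  0.0566][ WARN:0@0.432] global loadsave.cpp:1063 imwrite_ Unsupported depth image for selected encoder is fallbacked to CV_8U.
```

```bash
cat >> h.py <<'E'
yr=np.radians(-8.6); a_=np.array([np.cos(yr),np.sin(yr),0]); yy=np.array([-a_[1],a_[0],0])
zz=-a_*np.sin(np.radians(35))+np.array([0,0,np.cos(np.radians(35))])
def tool(z,y): # tool rotation, z = stick z (tool looks along -z), y near given
    z=z/np.linalg.norm(z); y=y-z*(y@z); y/=np.linalg.norm(y); return R.from_matrix(np.stack([np.cross(y,-z),y,-z],1))
RT=tool(zz,yy)                      # trough / hole
TIP=np.array([.587,.335,.026]); HOLE=np.array([.610,-.310,.060])
def rel(pos,Rt,tag=''):
    s=env.get_state(); R0=rot(s['orientation']); 
    print(tag,'turn',np.degrees((R0.inv()*Rt).as_rotvec()).round(2),'shift cm',(R0.inv().apply(np.array(pos)-s['tcp_pos'])*100).round(2),'| t',round(s['clock'],2),s['tcp_pos'].round(4),'F',s['wrist_force'].round(1),'gap',round(s['finger_gap'],4),'j',np.round(s['joint_pos'],2))
E
python3 - <<'E'
from h import *
c=np.radians
az=lambda d:R.from_matrix(np.stack([[np.cos(c(d)),np.sin(c(d)),0],[np.sin(c(d)),-np.cos(c(d)),0],[0,0,-1.]],1))
rel([.42,-.12,.36],az(105),'A')
rel([.44,.2,.34],az(171.4),'B')
rel(TIP+zz*.228,RT,'P')
E
```

```text
A turn [ 0.000e+00  1.000e-02 -7.929e+01] shift cm [ 32.63 -28.47 -12.87] | t 0.9 [ 0.2495 -0.5181  0.2313] F [-0.6 -0.1  0.5] gap 0.0853 j [-1.26  0.31  0.05  1.3  -0.    1.43]
B turn [ 0.0000e+00  1.0000e-02 -1.4569e+02] shift cm [ 48.32 -56.43 -10.87] | t 0.9 [ 0.2495 -0.5181  0.2313] F [-0.6 -0.1  0.5] gap 0.0853 j [-1.26  0.31  0.05  1.3  -0.    1.43]
P turn [ -44.11  -13.61 -139.9 ] shift cm [ 56.62 -69.59   1.85] | t 0.9 [ 0.2495 -0.5181  0.2313] F [-0.6 -0.1  0.5] gap 0.0853 j [-1.26  0.31  0.05  1.3  -0.    1.43]
```

Call:
carry_out --steps '[[[0, 0, -10], [3, -2, -5], 0], [[0, 0, -20], [7.5, -6, -9], 0], [[0, 0, -30], [12, -10, -12.9], 0], [[0, 0, -40], [16.5, -14, -12.9], 0], [[0, 0, -50], [21, -18, -12.9], 0], [[0, 0, -60], [25, -22, -12.9], 0], [[0, 0, -70], [29, -25.5, -12.9], 0], [[0, 0, -79.3], [32.6, -28.5, -12.9], 0]]'

```text
clock: 1.9
tcp_pos: [0.4199, -0.1177, 0.3608]
orientation: [0.001, 0.606, 0.795, 0.0]
wrist_force: [0.4, -0.7, 0.3]
finger_gap: 0.0855
grip_force: 0.0
```

```bash
python3 - <<'E'
from h import *
rel(TIP+zz*.30,RT,'P')
E
```

```text
P turn [-20.11 -30.92 -63.86] shift cm [46.22 12.39  8.88] | t 1.9 [ 0.4199 -0.1177  0.3608] F [ 0.4 -0.7  0.3] gap 0.0855 j [-0.46  0.03  0.02  1.56  0.    0.84]
```

Call:
carry_out --steps '[[[-2.6, -4, -8.3], [6, 1.6, 0], 0], [[-5.2, -8, -16.6], [12, 3.2, 1], 0], [[-7.8, -12, -25], [18, 4.8, 2], 0], [[-10.4, -16, -33], [24, 6.4, 3.5], 0], [[-13, -20, -41], [30, 8, 5], 0], [[-15.6, -24, -49.5], [36, 9.6, 6.5], 0], [[-18, -28, -57.5], [42, 11.2, 8], 0], [[-20.1, -30.9, -63.9], [46.2, 12.4, 8.9], 0]]'

```text
clock: 2.9
tcp_pos: [0.4184, 0.361, 0.2707]
orientation: [0.3, 0.071, 0.951, -0.023]
wrist_force: [0.3, -0.0, 0.8]
finger_gap: 0.0854
grip_force: 0.0
```

```bash
python3 - <<'E'
from h import *
rel(TIP+zz*.138,RT,'G')
E
```

```text
G turn [-0.04  0.    0.05] shift cm [ 0.06 -0.04 16.02] | t 2.9 [0.4184 0.361  0.2707] F [ 0.3 -0.   0.8] gap 0.0854 j [ 0.83  0.   -0.39  0.81 -0.5   0.88]
```

Call:
carry_out --steps '[[[0, 0, 0], [0, 0, 4], 0], [[0, 0, 0], [0, 0, 8], 0], [[0, 0, 0], [0, 0, 11], 0], [[0, 0, 0], [0, 0, 13.5], 0], [[0, 0, 0], [0, 0, 15], 0], [[0, 0, 0], [0, 0, 16], 0], [[0, 0, 0], [0, 0, 16], 0], [[0, 0, 0], [0, 0, 16], 0]]'

```text
clock: 3.9
tcp_pos: [0.5102, 0.3446, 0.1409]
orientation: [0.299, 0.074, 0.951, -0.023]
wrist_force: [-0.1, 0.5, 0.5]
finger_gap: 0.0853
grip_force: 0.0
```

```bash
python3 - <<'E'
from h import *
ims=[]
for n,b in [('side',(180,200,330,320)),('top',(110,130,260,250))]:
    p,d=env.read_camera(n); ims.append(cv2.resize(p[b[1]:b[3],b[0]:b[2]],(400,320),interpolation=cv2.INTER_CUBIC))
cv2.imwrite('pics/g1.png',np.hstack(ims)[:,:,::-1]); rel(TIP+zz*.138,RT,'G')
E
```

```text
G turn [-0.12 -0.04 -0.29] shift cm [0.26 0.18 0.06] | t 4.0 [0.5102 0.3447 0.141 ] F [0.2 0.2 0.5] gap 0.0853 j [ 0.67  0.18 -0.54  0.4  -0.43  0.73]
```

View pics/g1.png

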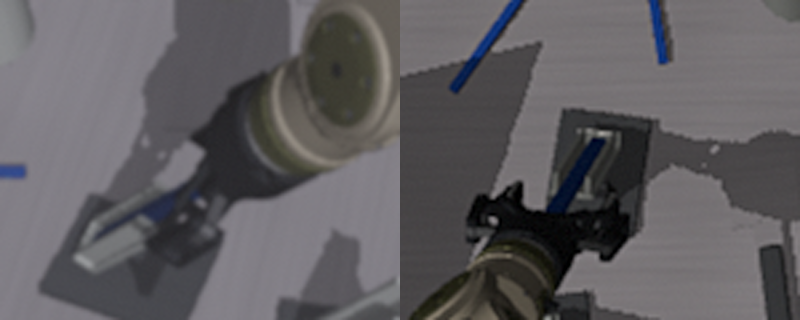

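Call:
carry_out --steps '[[[0, 0, 0], [0.25, 0.2, 0], 0], [[0, 0, 0], [0.25, 0.2, 0], 0], [[0, 0, 0], [0.25, 0.2, 0], 120], [[0, 0, 0], [0.25, 0.2, 0], 180], [[0, 0, 0], [0.25, 0.2, 0], 230], [[0, 0, 0], [0.25, 0.2, 0], 255], [[0, 0, 0], [0.25, 0.2, 0], 255], [[0, 0, 0], [0.25, 0.2, 0], 255]]' --force 60

```text
clock: 5.0
tcp_pos: [0.5084, 0.3467, 0.1387]
orientation: [0.299, 0.074, 0.951, -0.023]
wrist_force: [0.2, 1.2, 1.3]
finger_gap: 0.0149
grip_force: 58.3
```

```bash
python3 - <<'E'
from h import *
rel(TIP+zz*.138,RT,'G'); s=env.get_state(); print(s['grip_force'],s['ft_torque'])
E
```

```text
G turn [-0.16 -0.09 -0.28] shift cm [-0.04  0.01 -0.01] | t 5.0 [0.5084 0.3467 0.1387] F [0.2 1.2 1.3] gap 0.0149 j [ 0.67  0.18 -0.54  0.4  -0.44  0.73]
58.333693742752075 [0.27685439 0.53018645 0.13888431]
```

```bash
cat >> h.py <<'E'
nb=np.array([-.129,.992,0]); zc=nb*np.sin(np.radians(35))+np.array([0,0,np.cos(np.radians(35))])
RC=tool(zc,yy); CT=np.array([.5435,.002,.045])-.010*nb+.138*zc
E
python3 - <<'E'
from h import *
s=env.get_state(); np.savez('home.npz',p=s['tcp_pos'],q=s['orientation'])
Rh=rot(s['orientation'])
rel(s['tcp_pos']-Rh.apply([.05,0,0]),Rh,'out')
rel([.50,.34,.30],Rh,'up'); rel(CT+.15*zc,RC,'pre')
E
```

```text
out turn [0. 0. 0.] shift cm [-5.  0.  0.] | t 5.0 [0.5084 0.3467 0.1387] F [0.2 1.2 1.3] gap 0.0149 j [ 0.67  0.18 -0.54  0.4  -0.44  0.73]
up turn [0. 0. 0.] shift cm [ -8.63  -0.79 -13.64] | t 5.0 [0.5084 0.3467 0.1387] F [0.2 1.2 1.3] gap 0.0149 j [ 0.67  0.18 -0.54  0.4  -0.44  0.73]
pre turn [32.87 23.2  -7.31] shift cm [-11.79 -18.61  -9.12] | t 5.0 [0.5084 0.3467 0.1387] F [0.2 1.2 1.3] gap 0.0149 j [ 0.67  0.18 -0.54  0.4  -0.44  0.73]
```

Call:
carry_out --steps '[[[0, 0, 0], [-1.5, 0, 0], 255], [[0, 0, 0], [-4, 0, 0], 255], [[0, 0, 0], [-6.5, 0, -4], 255], [[0, 0, 0], [-8, 0, -9], 255], [[0, 0, 0], [-8.6, -1, -13.6], 255], [[6, 4, -1], [-9.5, -4.5, -13.5], 255], [[13, 9, -3], [-10, -9, -12.5], 255], [[20, 14, -4.5], [-10.5, -13, -11.5], 255]]'

```text
clock: 6.0
tcp_pos: [0.5082, 0.2138, 0.2943]
orientation: [0.162, 0.09, 0.964, -0.191]
wrist_force: [0.6, 0.5, -1.4]
finger_gap: 0.0153
grip_force: 58.5
```

```bash
python3 - <<'E'
from h import *
rel(CT+.15*zc,RC,'pre')
E
```

```text
pre turn [12.69  9.13 -2.82] shift cm [-1.61 -4.45  3.9 ] | t 6.0 [0.5082 0.2138 0.2943] F [ 0.6  0.5 -1.4] gap 0.0153 j [ 0.52  0.22 -0.01  1.28 -0.5   0.69]
```

Call:
carry_out --steps '[[[4, 3, -1], [-0.6, -1.5, 0.5], 255], [[8, 6, -2], [-1.1, -3, 1.5], 255], [[12.7, 9.1, -2.8], [-1.6, -4.4, 2.7], 255], [[12.7, 9.1, -2.8], [-1.6, -4.4, 3.9], 255], [[12.7, 9.1, -2.8], [-1.6, -4.4, 3.9], 255], [[12.7, 9.1, -2.8], [-1.6, -4.4, 3.9], 255], [[12.7, 9.1, -2.8], [-1.6, -4.4, 3.9], 255], [[12.7, 9.1, -2.8], [-1.6, -4.4, 3.9], 255]]'

```text
clock: 7.0
tcp_pos: [0.5235, 0.158, 0.2801]
orientation: [0.071, 0.099, 0.949, -0.291]
wrist_force: [-0.7, 1.1, -0.8]
finger_gap: 0.0153
grip_force: 58.6
```

```bash
python3 - <<'E'
from h import *
ims=[]
s=env.get_state(); T=rot(s['orientation']); tp=s['tcp_pos']+T.apply([0,0,.138]); print('tip nominal',tp.round(4))
for n,b in [('side',(190,100,340,220)),('top',(220,110,370,230))]:
    p,d=env.read_camera(n); P=cloud(n,d); m=((p[...,2].astype(int)-p[...,0])>25)&(P[...,0]>.4)&(P[...,0]<.65)&(P[...,1]<.3)&(P[...,2]>.1)
    A=P[m]; t=(A-tp)@zc
    off=(A-tp)-np.outer(t,zc); x=np.cross(nb,[0,0,1]); w=np.cross(zc,x)
    print(n,m.sum(),'along',np.percentile(t,[1,5,95]).round(4) if m.sum() else '', 'lat x',np.percentile(off@x,[5,50,95]).round(4),'w',np.percentile(off@w,[5,50,95]).round(4))
    ims.append(cv2.resize(p[b[1]:b[3],b[0]:b[2]],(400,320),interpolation=cv2.INTER_CUBIC))
cv2.imwrite('pics/c1.png',np.hstack(ims)[:,:,::-1]); rel(CT,RC,'cup')
E
```

```text
tip nominal [0.5342 0.0798 0.1669]
side 43 along [0.0128 0.0231 0.1109] lat x [-0.0098 -0.0077 -0.0055] w [-0.0014  0.0038  0.0085]
top 121 along [0.0037 0.0094 0.1313] lat x [-0.0086 -0.0051 -0.0006] w [-0.011  -0.0061 -0.0018]
cup turn [ 0.17  0.15 -0.06] shift cm [-0.   -0.26 15.02] | t 7.1 [0.5236 0.1579 0.2798] F [-0.3 -0.3 -0.6] gap 0.0153 j [ 0.45  0.42  0.18  1.54 -0.58  0.72]
```

View pics/c1.png

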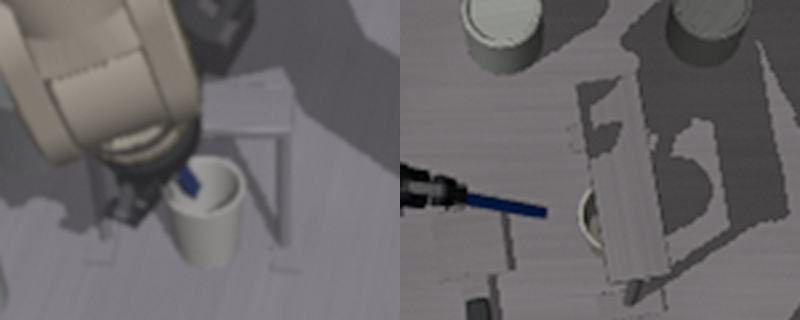

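The stick is held straight: in the side view (left panel) its tip is at (190,185), in front of the cup mouth. In the top view it is at (545,212), just left of the rim at (590,220). I will go in along its axis.

Call:
carry_out --steps '[[[0, 0, 0], [0, -0.2, 2], 255], [[0, 0, 0], [0, -0.2, 4.5], 255], [[0, 0, 0], [0, -0.2, 7], 255], [[0, 0, 0], [0, -0.2, 9.5], 255], [[0, 0, 0], [0, -0.2, 12], 255], [[0, 0, 0], [0, -0.2, 14], 255], [[0, 0, 0], [0, -0.2, 15], 255], [[0, 0, 0], [0, -0.2, 15], 255]]'

```text
clock: 8.1
tcp_pos: [0.5344, 0.0707, 0.1572]
orientation: [0.07, 0.099, 0.949, -0.292]
wrist_force: [-0.6, -0.4, 0.2]
finger_gap: 0.0149
grip_force: 58.8
```

```bash
python3 - <<'E'
from h import *
s=env.get_state(); T=rot(s['orientation']); tp=s['tcp_pos']+T.apply([0,0,.138]); print('tip nominal',tp.round(4),np.hypot(*(tp[:2]-[.5435,.002])))
rel(CT,RC,'cup');rel(CT+zc*.15,RC,'back')
E
```

```text
tip nominal [ 0.5448 -0.0076  0.044 ] 0.009709384083236856
cup turn [ 0.11  0.05 -0.04] shift cm [-0.04 -0.05 -0.07] | t 8.1 [0.5344 0.0707 0.1572] F [-0.6 -0.4  0.2] gap 0.0149 j [ 0.3   0.39 -0.16  1.13 -0.6   0.54]
back turn [ 0.11  0.05 -0.04] shift cm [ -0.05  -0.02 -15.07] | t 8.1 [0.5344 0.0707 0.1572] F [-0.6 -0.4  0.2] gap 0.0149 j [ 0.3   0.39 -0.16  1.13 -0.6   0.54]
```

Call:
carry_out --steps '[[[0, 0, 0], [0, 0, 0], 255], [[0, 0, 0], [0, 0, 0], 255], [[0, 0, 0], [0, 0, -2], 255], [[0, 0, 0], [0, 0, -5], 255], [[0, 0, 0], [0, 0, -9], 255], [[0, 0, 0], [0, 0, -13], 255], [[0, 0, 0], [0, 0, -17], 255], [[0, 0, 0], [0, 0, -21], 255]]'

```text
clock: 9.1
tcp_pos: [0.5185, 0.1911, 0.3312]
orientation: [0.071, 0.099, 0.949, -0.291]
wrist_force: [2.0, 0.8, -0.9]
finger_gap: 0.0152
grip_force: 58.7
```

```bash
python3 - <<'E'
from h import *
rel([.44,.18,.38],RT,'w1'); rel([.40,-.05,.38],RT,'w2'); rel(HOLE+zz*(.138+.08),RT,'pre')
E
```

```text
w1 turn [-32.79 -23.21   6.98] shift cm [ 6.51 -5.33 -3.98] | t 9.1 [0.5185 0.1911 0.3312] F [ 2.   0.8 -0.9] gap 0.0152 j [ 0.5   0.46  0.36  1.72 -0.56  0.78]
w2 turn [-32.79 -23.21   6.98] shift cm [  7.03 -24.89   8.75] | t 9.1 [0.5185 0.1911 0.3312] F [ 2.   0.8 -0.9] gap 0.0152 j [ 0.5   0.46  0.36  1.72 -0.56  0.78]
pre turn [-32.79 -23.21   6.98] shift cm [ -2.15 -34.86  34.69] | t 9.1 [0.5185 0.1911 0.3312] F [ 2.   0.8 -0.9] gap 0.0152 j [ 0.5   0.46  0.36  1.72 -0.56  0.78]
```

```bash
python3 - <<'E'
from h import *
rel([.5,.17,.38],RT,'w1'); rel([.5,-.05,.38],RT,'w2'); rel(HOLE+zz*(.138+.12),RT,'pre')
E
```

```text
w1 turn [-32.79 -23.21   6.98] shift cm [ 0.54 -4.76 -2.95] | t 9.1 [0.5185 0.1911 0.3312] F [ 2.   0.8 -0.9] gap 0.0152 j [ 0.5   0.46  0.36  1.72 -0.56  0.78]
w2 turn [-32.79 -23.21   6.98] shift cm [ -2.67 -22.6    9.52] | t 9.1 [0.5185 0.1911 0.3312] F [ 2.   0.8 -0.9] gap 0.0152 j [ 0.5   0.46  0.36  1.72 -0.56  0.78]
pre turn [-32.79 -23.21   6.98] shift cm [ -0.53 -36.86  31.64] | t 9.1 [0.5185 0.1911 0.3312] F [ 2.   0.8 -0.9] gap 0.0152 j [ 0.5   0.46  0.36  1.72 -0.56  0.78]
```

Call:
carry_out --steps '[[[-8, -5.8, 1.7], [0.1, -1, -1], 255], [[-16, -11.6, 3.5], [0.3, -2.5, -2], 255], [[-24, -17.4, 5.2], [0.5, -4, -2.9], 255], [[-32.8, -23.2, 7], [0.5, -4.8, -2.9], 255], [[-32.8, -23.2, 7], [-0.3, -9, 0], 255], [[-32.8, -23.2, 7], [-1, -13.5, 3.1], 255], [[-32.8, -23.2, 7], [-1.8, -18, 6.3], 255], [[-32.8, -23.2, 7], [-2.6, -22.6, 9.5], 255]]'

```text
clock: 10.1
tcp_pos: [0.4987, -0.0519, 0.3796]
orientation: [0.3, 0.071, 0.951, -0.023]
wrist_force: [0.9, 0.9, -0.9]
finger_gap: 0.015
grip_force: 58.7
```

```bash
python3 - <<'E'
from h import *
rel(HOLE+zz*(.138+.10),RT,'pre')
E
```

```text
pre turn [-0.04  0.05  0.04] shift cm [  6.18 -23.84  10.92] | t 10.1 [ 0.4987 -0.0519  0.3796] F [ 0.9  0.9 -0.9] gap 0.015 j [-0.32 -0.34 -0.43  0.88  0.1  -0.14]
```

Call:
carry_out --steps '[[[0, 0, 0], [1, -5, 0], 255], [[0, 0, 0], [2, -10, 0], 255], [[0, 0, 0], [3.5, -15, 2], 255], [[0, 0, 0], [5, -20, 5], 255], [[0, 0, 0], [6.2, -23.8, 9], 255], [[0, 0, 0], [6.2, -23.8, 10.9], 255], [[0, 0, 0], [6.2, -23.8, 10.9], 255], [[0, 0, 0], [6.2, -23.8, 10.9], 255]]'

```text
clock: 11.1
tcp_pos: [0.4753, -0.2876, 0.255]
orientation: [0.3, 0.071, 0.951, -0.023]
wrist_force: [-0.2, -0.1, 0.3]
finger_gap: 0.0149
grip_force: 58.8
```

```bash
python3 - <<'E'
from h import *
rel(HOLE+zz*(.138+.015),RT,'pre')
ims=[]
s=env.get_state(); T=rot(s['orientation']); tp=s['tcp_pos']+T.apply([0,0,.138]); print('tip nominal',tp.round(4))
F=np.stack([np.cross(yy,zz),yy,zz],1)
for n,b in [('side',(200,50,320,146)),('top',(350,100,470,196))]:
    p,d=env.read_camera(n); P=cloud(n,d); m=((p[...,2].astype(int)-p[...,0])>25)&(P[...,0]>.4)&(P[...,0]<.75)&(P[...,1]<-.2)&(P[...,2]>.09)
    Q=(P[m]-tp)@F; print(n,m.sum(),np.percentile(Q,[3,50,97],axis=0).round(4).tolist() if m.sum() else '')
    ims.append(cv2.resize(p[b[1]:b[3],b[0]:b[2]],(400,320),interpolation=cv2.INTER_CUBIC))
cv2.imwrite('pics/h1.png',np.hstack(ims)[:,:,::-1])
E
```

```text
pre turn [-0.07 -0.02  0.05] shift cm [-0.   -0.19  8.5 ] | t 11.1 [ 0.4753 -0.2876  0.255 ] F [-0.2 -0.1  0.3] gap 0.0149 j [-0.91 -0.13 -0.56  0.67  0.4  -0.66]
tip nominal [ 0.5535 -0.2996  0.1419]
side 153 [[-0.0087, 0.0023, 0.0077], [-0.0029, 0.0066, 0.0702], [0.0024, 0.0113, 0.1259]]
top 148 [[-0.0047, -0.0044, 0.0108], [0.0045, 0.0031, 0.0871], [0.0134, 0.0085, 0.197]]
```

View pics/h1.png

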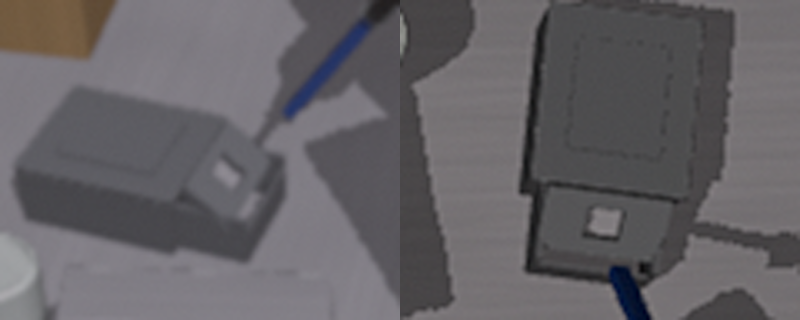

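Call:
carry_out --steps '[[[0, 0, 0], [0, -0.2, 2], 255], [[0, 0, 0], [0, -0.2, 4], 255], [[0, 0, 0], [0, -0.2, 6], 255], [[0, 0, 0], [0, -0.2, 7.5], 255], [[0, 0, 0], [0, -0.2, 8.5], 255], [[0, 0, 0], [0, -0.2, 8.5], 255], [[0, 0, 0], [0, -0.2, 8.5], 255], [[0, 0, 0], [0, -0.2, 8.5], 255]]'

```text
clock: 12.2
tcp_pos: [0.523, -0.2975, 0.1849]
orientation: [0.3, 0.072, 0.951, -0.023]
wrist_force: [0.3, -0.3, -0.9]
finger_gap: 0.0152
grip_force: 58.9
```

```bash
python3 - <<'E'
from h import *
rel(HOLE+zz*(.138+.015),RT,'pre')
ims=[]
s=env.get_state(); T=rot(s['orientation']); tp=s['tcp_pos']+T.apply([0,0,.138]); print('tip nominal',tp.round(4))
F=np.stack([np.cross(yy,zz),yy,zz],1)
for n,b in [('side',(235,70,295,118)),('top',(380,130,440,178))]:
    Z=[env.read_camera(n) for _ in range(4)]; p=np.mean([z[0] for z in Z],0); d=np.median([z[1] for z in Z],0); P=cloud(n,d); m=((p[...,2]-p[...,0])>25)&(P[...,0]>.4)&(P[...,0]<.75)&(P[...,1]<-.2)&(P[...,2]>.06)
    Q=(P[m]-tp)@F; print(n,m.sum(),np.percentile(Q,[3,50,97],axis=0).round(4).tolist() if m.sum() else '')
    c=env.get_calibration(n)
    im=cv2.resize(p[b[1]:b[3],b[0]:b[2]].astype(np.uint8),(400,320),interpolation=cv2.INTER_CUBIC)
    def pr(X):
        K=rot(c['orientation']).inv().apply(X-np.array(c['origin'])); return np.array([c['cx']-c['fx']*K[0]/K[2],c['cy']+c['fy']*K[1]/K[2]])
    sc=400/60
    poly=lambda o,hx,hy:np.array([((pr(o+F@np.array([i,j,0]))-b[:2]+.5)*sc) for i,j in [(hx,hy),(hx,-hy),(-hx,-hy),(-hx,hy)]]).round().astype(np.int32)
    cv2.polylines(im,[poly(HOLE,.013,.015)],True,(255,0,0),1); cv2.polylines(im,[poly(tp,.006,.008)],True,(0,255,0),1)
    ims.append(im)
cv2.imwrite('pics/h2.png',np.hstack(ims)[:,:,::-1])
E
```

```text
pre turn [-0.09 -0.01 -0.01] shift cm [-0.03  0.07 -0.02] | t 12.2 [ 0.523  -0.2975  0.1849] F [ 0.3 -0.3 -0.9] gap 0.0152 j [-0.84  0.01 -0.62  0.44  0.37 -0.59]
tip nominal [ 0.6012 -0.3096  0.0719]
side 129 [[-0.0089, 0.0044, 0.0071], [-0.0029, 0.0068, 0.0684], [0.0024, 0.0088, 0.1242]]
top 125 [[-0.0053, -0.0035, 0.0121], [0.0037, 0.0034, 0.0879], [0.012, 0.0086, 0.1913]]
```

View pics/h2.png

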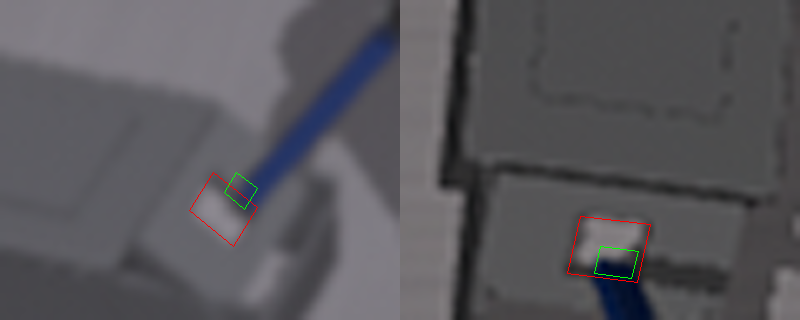

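Call:
carry_out --steps '[[[0, 0, 0], [0, 0.1, 1], 255], [[0, 0, 0], [0, 0.1, 1.8], 255], [[0, 0, 0], [0, 0.1, 2.4], 255], [[0, 0, 0], [0, 0.1, 2.9], 255], [[0, 0, 0], [0, 0.1, 3.3], 255], [[0, 0, 0], [0, 0.1, 3.6], 255], [[0, 0, 0], [0, 0.1, 3.8], 255], [[0, 0, 0], [0, 0.1, 3.8], 255]]'

```text
clock: 13.6
tcp_pos: [0.5445, -0.2994, 0.1529]
orientation: [0.299, 0.072, 0.951, -0.023]
wrist_force: [-3.3, 1.4, 1.9]
finger_gap: 0.0155
grip_force: 59.4
```

```bash
cat > lid.py <<'E'
from h import *
s=env.get_state(); T=rot(s['orientation']); tp=s['tcp_pos']+T.apply([0,0,.138]); F=np.stack([np.cross(yy,zz),yy,zz],1)
print('tip in hole frame',((tp-HOLE)@F).round(4),'F along z',s['wrist_force']@zz)
for n in ['side','top']:
    p,d=env.read_camera(n); P=cloud(n,d); m=(P[...,0]>.63)&(P[...,0]<.85)&(abs(P[...,1]+.33)<.07)&(P[...,2]<.3); print(n,'lid z max',np.percentile(P[m][:,2],98).round(3) if m.any() else None)
E
python3 lid.py
```

```text
tip in hole frame [-0.0012  0.0006 -0.0239] F along z 3.5291395449396434
side lid z max 0.207
top lid z max 0.212
```

Call:
carry_out --steps '[[[0, 0, 0], [0, 0, 0], 255], [[0, 0, 0], [0, 0, 0], 255], [[0, 0, 0], [0, 0, -1.5], 255], [[0, 0, 0], [0, 0, -4], 255], [[0, 0, 0], [0, 0, -8], 255], [[0, 0, 0], [-1.5, 1, -12], 255], [[0, 0, 0], [-5, 5, -15], 255], [[0, 0, 0], [-9, 10, -18], 255]]'

```text
clock: 14.7
tcp_pos: [0.5277, -0.2018, 0.3496]
orientation: [0.3, 0.073, 0.951, -0.024]
wrist_force: [1.4, -1.6, -1.4]
finger_gap: 0.0151
grip_force: 58.8
```

```bash
python3 lid.py; python3 - <<'E'
from h import *
h=np.load('home.npz'); Rh=rot(h['q']); rel([.5,.0,.38],Rh,'w'); rel([.5,.3,.33],Rh,'w2'); rel(h['p']-Rh.apply([.05,0,0]),Rh,'over')
E
```

```text
tip in hole frame [0.0864 0.0942 0.1551] F along z -2.0681458679661064
side lid z max 0.211
top lid z max 0.212
w turn [0.04 0.72 0.69] shift cm [ 3.34 19.3  -5.59] | t 14.8 [ 0.531  -0.1997  0.3551] F [ 1.1 -0.2 -0.3] gap 0.0149 j [-0.65 -0.19 -0.38  0.82  0.28 -0.43]
w2 turn [0.04 0.72 0.69] shift cm [ 9.69 49.01 -4.2 ] | t 14.8 [ 0.531  -0.1997  0.3551] F [ 1.1 -0.2 -0.3] gap 0.0149 j [-0.65 -0.19 -0.38  0.82  0.28 -0.43]
over turn [0.04 0.72 0.69] shift cm [15.69 53.81 11.48] | t 14.8 [ 0.531  -0.1997  0.3551] F [ 1.1 -0.2 -0.3] gap 0.0149 j [-0.65 -0.19 -0.38  0.82  0.28 -0.43]
```

Call:
carry_out --steps '[[[0, 0, 0], [1, 6, -2], 255], [[0, 0, 0], [2, 12, -4], 255], [[0, 0, 0], [3.3, 18, -5.6], 255], [[0, 0.3, 0.3], [4.5, 24, -5.5], 255], [[0, 0.7, 0.7], [6, 30, -5.2], 255], [[0, 0.7, 0.7], [7.2, 36, -5], 255], [[0, 0.7, 0.7], [8.5, 42, -4.6], 255], [[0, 0.7, 0.7], [9.7, 48, -4.2], 255]]'

```text
clock: 15.8
tcp_pos: [0.4974, 0.2901, 0.3251]
orientation: [0.294, 0.078, 0.952, -0.02]
wrist_force: [1.5, -0.5, -0.6]
finger_gap: 0.0149
grip_force: 59.1
```

```bash
python3 - <<'E'
from h import *
h=np.load('home.npz'); Rh=rot(h['q']); rel(h['p']-Rh.apply([.05,0,0]),Rh,'over')
E
```

```text
over turn [ 0.13 -0.63 -0.43] shift cm [ 5.37  5.68 15.48] | t 15.8 [0.4974 0.2901 0.3251] F [ 1.5 -0.5 -0.6] gap 0.0149 j [ 0.59 -0.05 -0.31  0.84 -0.39  0.66]
```

Call:
carry_out --steps '[[[0, 0, 0], [0, 4, 2], 255], [[0, -0.6, -0.4], [0.5, 5.7, 6], 255], [[0, -0.6, -0.4], [1.5, 5.7, 10], 255], [[0, -0.6, -0.4], [3, 5.7, 13.5], 255], [[0, -0.6, -0.4], [4.5, 5.7, 15.4], 255], [[0, -0.6, -0.4], [5.4, 5.7, 15.4], 255], [[0, -0.6, -0.4], [5.4, 5.7, 15.4], 255], [[0, -0.6, -0.4], [5.4, 5.7, 15.4], 255]]'

```text
clock: 16.8
tcp_pos: [0.5494, 0.3396, 0.1699]
orientation: [0.3, 0.075, 0.951, -0.021]
wrist_force: [0.2, 0.6, -0.9]
finger_gap: 0.0154
grip_force: 59.1
```

```bash
python3 - <<'E'
from h import *
h=np.load('home.npz'); Rh=rot(h['q']); rel(h['p'],Rh,'home'); rel(h['p']-Rh.apply([.05,0,0]),Rh,'over')
tp=env.get_state()['tcp_pos']+rot(env.get_state()['orientation']).apply([0,0,.138]); F=np.stack([np.cross(yy,zz),yy,zz],1)
for n in ['side','top']:
    Z=[env.read_camera(n) for _ in range(4)]; p=np.mean([z[0] for z in Z],0); d=np.median([z[1] for z in Z],0); P=cloud(n,d); m=((p[...,2]-p[...,0])>25)&(np.linalg.norm(P[...,:2]-[.55,.34],axis=-1)<.13)&(P[...,2]>.02)
    Q=(P[m]-tp)@F; print(n,m.sum(),np.percentile(Q,[3,50,97],axis=0).round(4).tolist())
    if n=='top':
        for lo,hi in [(0,.04),(.04,.08),(.08,.13)]:
            k=(Q[:,2]>lo)&(Q[:,2]<hi); print(lo,k.sum(),Q[k].mean(0).round(4))
E
```

```text
home turn [ 0.22  0.06 -0.1 ] shift cm [5.19 0.06 0.18] | t 16.8 [0.5494 0.3396 0.1699] F [ 0.2  0.6 -0.9] gap 0.0154 j [ 0.61  0.19 -0.46  0.46 -0.41  0.67]
over turn [ 0.22  0.06 -0.1 ] shift cm [0.19 0.07 0.18] | t 16.8 [0.5494 0.3396 0.1699] F [ 0.2  0.6 -0.9] gap 0.0154 j [ 0.61  0.19 -0.46  0.46 -0.41  0.67]
side 140 [[-0.0079, 0.003, 0.0081], [-0.0014, 0.0065, 0.0673], [0.0036, 0.0074, 0.1179]]
top 136 [[0.0006, -0.0098, 0.0166], [0.0039, -0.0013, 0.0972], [0.007, 0.0045, 0.1972]]
0 20 [ 0.0022 -0.0032  0.0244]
0.04 34 [ 0.0029 -0.0038  0.0599]
0.08 41 [ 0.0038 -0.0024  0.1039]
```

Call:
carry_out --steps '[[[0.2, 0, 0], [1.5, 0, 0], 255], [[0.2, 0, 0], [3, 0.1, 0.1], 255], [[0.2, 0, 0], [4, 0.1, 0.1], 255], [[0.2, 0, 0], [4.6, 0.1, 0.1], 255], [[0.2, 0, 0], [5, 0.1, 0.1], 255], [[0.2, 0, 0], [5.1, 0.1, 0.1], 255], [[0.2, 0, 0], [5.1, 0.1, 0.1], 255], [[0.2, 0, 0], [5.1, 0.1, 0.1], 255]]'

```text
clock: 18.2
tcp_pos: [0.5081, 0.3468, 0.1383]
orientation: [0.299, 0.075, 0.951, -0.023]
wrist_force: [-3.4, 0.6, 5.5]
finger_gap: 0.0152
grip_force: 59.8
```

```bash
python3 - <<'E'
from h import *
h=np.load('home.npz'); Rh=rot(h['q']); rel(h['p'],Rh,'home')
E
```

```text
home turn [-0.04 -0.06 -0.06] shift cm [-0.05  0.   -0.01] | t 18.2 [0.5081 0.3468 0.1383] F [-3.4  0.6  5.5] gap 0.0152 j [ 0.67  0.19 -0.54  0.4  -0.44  0.73]
```

Call:
carry_out --steps '[[[0, 0, 0], [0, 0, -0.05], 255], [[0, 0, 0], [0, 0, -0.05], 180], [[0, 0, 0], [0, 0, -0.05], 120], [[0, 0, 0], [0, 0, -0.05], 60], [[0, 0, 0], [0, 0, -0.05], 0], [[0, 0, 0], [0, 0, -0.05], 0], [[0, 0, 0], [0, 0, -0.05], 0], [[0, 0, 0], [0, 0, -0.05], 0]]'

```text
clock: 19.2
tcp_pos: [0.5076, 0.3465, 0.1384]
orientation: [0.298, 0.075, 0.951, -0.024]
wrist_force: [-0.1, -0.3, -0.4]
finger_gap: 0.0855
grip_force: 0.0
```

Call:
carry_out --steps '[[[0, 0, 0], [0, 0, -1], 0], [[0, 0, 0], [0, 0, -3], 0], [[0, 0, 0], [0, 0, -6], 0], [[0, 0, 0], [0, 0, -9], 0], [[0, 0, 0], [0, 0, -12], 0], [[0, 0, 0], [0, 0, -15], 0], [[0, 0, 0], [0, 0, -17], 0], [[0, 0, 0], [0, 0, -17], 0]]'

```text
clock: 20.2
tcp_pos: [0.4115, 0.3628, 0.2802]
orientation: [0.3, 0.075, 0.951, -0.022]
wrist_force: [0.6, -0.9, 0.2]
finger_gap: 0.0852
grip_force: 0.0
```

```bash
python3 m.py; python3 lid.py; python3 - <<'E'
from h import *
ims=[]
for n in ['side','top']:
    ims.append(cv2.resize(np.load(f'pics/{n}1.npz')['p'].astype(np.uint8),(400,300)))
cv2.imwrite('pics/end.png',np.hstack(ims)[:,:,::-1]); print(env.get_state()['wrist_force'])
E
```

```text
side 214 [0.463 0.338 0.036] [0.592 0.359 0.19 ]
top 163 [0.466 0.326 0.046] [0.589 0.354 0.189]
stick side [ 0.5894  0.3321  0.0279 -0.1555  0.6507] rms 0.0006
[[0.786, 0.155, -0.598], [-0.123, 0.988, 0.094], [0.606, 0.0, 0.796]]
stick top [ 0.5933  0.3321  0.0282 -0.1619  0.6663] rms 0.0007
[[0.776, 0.161, -0.61], [-0.127, 0.987, 0.1], [0.618, 0.0, 0.786]]
stick both [ 0.5922  0.3315  0.0296 -0.1569  0.6713] rms 0.0006
[[0.773, 0.156, -0.614], [-0.122, 0.988, 0.097], [0.622, 0.0, 0.783]]
cup side 927 [0.5427 0.0037 0.0301 0.0847] rim 186 [0.5429 0.0032] zmax 0.0899
bar side 1621 (557.4512939453125, 0.4540252685546875) (199.6700439453125, 62.07684326171875) 7.278951644897461 0.1912671197539373
tray top side 285 (705.4329223632812, -323.97711181640625) (131.7548370361328, 185.13108825683594) 80.17317199707031 0.07212641255320495
cup top 90 [ 5.435e-01 -2.000e-04  3.040e-02  1.004e-01] rim 43 [0.5446 0.0015] zmax 0.0904
bar top 1790 (559.6643676757812, -0.1159210205078125) (200.2861785888672, 60.31301498413086) 7.712502479553223 0.19098727939642535
tray top top 290 (708.961669921875, -319.2641296386719) (118.58219909667969, 188.9948272705078) 81.07975006103516 0.07042120334539204
tip in hole frame [-0.1183  0.634   0.2105] F along z 0.7190925095945475
side lid z max 0.211
top lid z max 0.212
[0.02046394 0.43295948 0.20512984]
```

View pics/end.png

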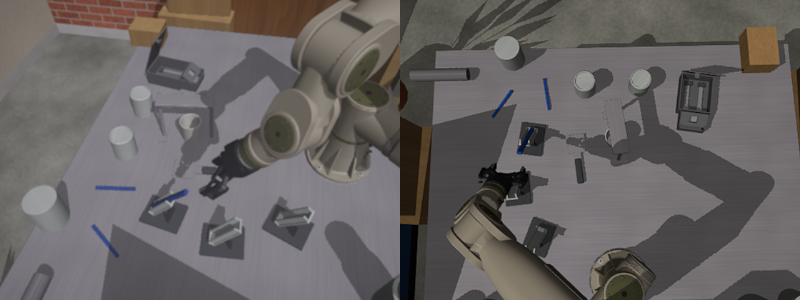

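The lid stands open and the cup, tins and scraper have not moved. The stick is in its trough, but the fit shows it about 3° steep, so I'll check that more exactly.

```bash
cat > st.py <<'E'
from h import *
from scipy.optimize import least_squares
exec(open('m.py').read()[open('m.py').read().index('def sdf'):open('m.py').read().index('# stick')])
exec(''.join(l for l in open('m.py').read().splitlines(True) if l.startswith('def frame')).replace(' # z',' # z')+open('m.py').read().split('# z leans towards (-cos yaw,-sin yaw); x up and away\n')[1].splitlines()[0])
E
python3 - <<'E'
s=open('m.py').read()
f=s[s.index('def sdf'):s.index('def near')]+s[s.index('def frame'):s.index("for tag,A")]
open('st.py','w').write('''from h import *
from scipy.optimize import least_squares
'''+f+'''
def run():
    S=[]
    for n in ['side','top']:
        Z=[env.read_camera(n) for _ in range(5)]; p=np.mean([z[0] for z in Z],0); d=np.median([z[1] for z in Z],0); P=cloud(n,d)
        m=((p[...,2]-p[...,0])>25)&(np.linalg.norm(P[...,:2]-[.53,.34],axis=-1)<.12)&(P[...,2]>.03)
        S.append(P[cv2.erode(m.astype(np.uint8),np.ones((2,2)))>0])
    A=np.vstack(S); g=lambda v:sdf((A-v[:3])@frame(v[3],v[4]),[-.006,-.008,0],[.006,.008,.2])
    r=least_squares(g,[.588,.334,.027,-.15,.63],loss='soft_l1',f_scale=.002); v=r.x; F0=frame(-.148)
    print('stick',len(A),v.round(4),'rms',np.abs(g(v)).mean().round(4),'tip in trough mm',((v[:3]-[.587,.335,.026])@F0*1000).round(1),'angle',np.arccos(frame(v[3],v[4])[:,2]@F0[:,2]).round(3))
run()
''')
E
python3 st.py; python3 - <<'E'
import sys; sys.path.insert(0,'.')
from h import *
h=np.load('home.npz'); Rh=rot(h['q']); rel(h['p'],Rh,'home')
E
```

```text
stick 375 [ 0.5925  0.3313  0.0306 -0.1588  0.6796] rms 0.0006 tip in trough mm [ 7.6 -2.8  0.4] angle 0.069
home turn [-0.08 -0.08 -0.04] shift cm [-0.09  0.04 17.01] | t 21.6 [0.4117 0.3618 0.2778] F [-0.4  0.  -0.1] gap 0.0854 j [ 0.84 -0.   -0.37  0.84 -0.5   0.9 ]
```

The lower end sits 7.6 mm off the floor, held by friction on the stop. I will regrip, unload it, turn it about 4° flat, and release.

Call:
carry_out --steps '[[[0, 0, 0], [0, 0, 4], 0], [[0, 0, 0], [-0.1, 0, 8], 0], [[0, 0, 0], [-0.1, 0, 11], 0], [[0, 0, 0], [-0.1, 0, 13.5], 0], [[0, 0, 0], [-0.1, 0, 15], 0], [[0, 0, 0], [-0.1, 0, 16.5], 0], [[0, 0, 0], [-0.1, 0, 16.9], 0], [[0, 0, 0], [-0.1, 0, 16.9], 0]]'

```text
clock: 22.6
tcp_pos: [0.5079, 0.3466, 0.1399]
orientation: [0.298, 0.075, 0.951, -0.024]
wrist_force: [0.5, 0.2, -0.2]
finger_gap: 0.0851
grip_force: 0.0
```

```bash
python3 - <<'E'
from h import *
h=np.load('home.npz'); Rh=rot(h['q']); rel(h['p'],Rh,'home')
E
```

```text
home turn [-0.08 -0.07 -0.04] shift cm [0.02 0.02 0.13] | t 22.6 [0.5079 0.3466 0.1399] F [ 0.5  0.2 -0.2] gap 0.0851 j [ 0.68  0.18 -0.54  0.41 -0.44  0.73]
```

Call:
carry_out --steps '[[[0, 0, 0], [0, 0, 0.1], 120], [[0, 0, 0], [0, 0, 0.1], 180], [[0, 0, 0], [0, 0, 0.1], 255], [[0, 0, 0], [0, 0, 0.1], 255], [[0, 0, 0], [0, 0, 0.1], 255], [[0, 0, 0], [0, 0, 0.1], 255], [[0, 0, 0], [0, 0, -0.3], 255], [[0, 0, 0], [0, 0, -0.4], 255]]' --force 40

```text
clock: 23.6
tcp_pos: [0.5054, 0.3468, 0.143]
orientation: [0.298, 0.075, 0.951, -0.024]
wrist_force: [-0.3, 0.3, -0.4]
finger_gap: 0.0155
grip_force: 41.0
```

Call:
carry_out --steps '[[[0, 1.5, 0], [-0.05, 0, 0], 255], [[0, 3, 0], [-0.1, 0, 0], 255], [[0, 4, 0], [-0.1, 0, 0], 255], [[0, 4.5, 0], [-0.1, 0, 0], 255], [[0, 4.5, 0], [-0.1, 0, 0.2], 255], [[0, 4.5, 0], [-0.1, 0, 0.35], 255], [[0, 4.5, 0], [-0.1, 0, 0.35], 255], [[0, 4.5, 0], [-0.1, 0, 0.35], 255]]'

```text
clock: 24.6
tcp_pos: [0.5088, 0.3466, 0.141]
orientation: [0.261, 0.076, 0.962, -0.021]
wrist_force: [4.1, 0.2, 0.8]
finger_gap: 0.0151
grip_force: 40.9
```

```bash
python3 st.py; python3 - <<'E'
from h import *
h=np.load('home.npz'); Rh=rot(h['q']); rel(h['p'],Rh,'home')
E
```

```text
stick 77 [ 0.5833  0.3363  0.0313 -0.1077  0.6084] rms 0.0007 tip in trough mm [-0.1  0.8  6.5] angle 0.023
home turn [-0.07 -4.58 -0.04] shift cm [0.1  0.03 0.17] | t 25.1 [0.5084 0.3465 0.1407] F [4.2 0.8 1.2] gap 0.016 j [ 0.65  0.2  -0.48  0.51 -0.37  0.73]
```

Call:
carry_out --steps '[[[0, 0, 0], [0, 0, 0.15], 255], [[0, 0, 0], [0, 0, 0.2], 255], [[0, 0, 0], [0, 0, 0.2], 180], [[0, 0, 0], [0, 0, 0.2], 120], [[0, 0, 0], [0, 0, 0.2], 0], [[0, 0, 0], [0, 0, 0.2], 0], [[0, 0, 0], [0, 0, 0.2], 0], [[0, 0, 0], [0, 0, 0.2], 0]]'

```text
clock: 26.1
tcp_pos: [0.5094, 0.3463, 0.139]
orientation: [0.261, 0.076, 0.962, -0.021]
wrist_force: [0.6, 0.4, 0.1]
finger_gap: 0.085
grip_force: 0.0
```

Call:
carry_out --steps '[[[0, -2, 0], [0, 0, -0.5], 0], [[0, -4.5, 0], [-0.1, 0, -2], 0], [[0, -4.5, 0], [0.3, 0, -5], 0], [[0, -4.5, 0], [0.6, 0, -8], 0], [[0, -4.5, 0], [0.9, 0, -11], 0], [[0, -4.5, 0], [1.1, 0, -14], 0], [[0, -4.5, 0], [1.3, 0, -17], 0], [[0, -4.5, 0], [1.3, 0, -17], 0]]'

```text
clock: 27.1
tcp_pos: [0.4133, 0.3628, 0.2818]
orientation: [0.3, 0.074, 0.951, -0.022]
wrist_force: [-0.7, 0.4, -0.7]
finger_gap: 0.0855
grip_force: 0.0
```

```bash
python3 st.py; python3 lid.py
```

```text
stick 280 [ 0.587   0.3325  0.0265 -0.1596  0.6165] rms 0.0006 tip in trough mm [ 0.6 -2.4  0.2] angle 0.009
tip in hole frame [-0.1164  0.6335  0.2099] F along z 0.7178772326708543
side lid z max 0.211
top lid z max 0.212
```

The stick is home: its tip is about 2.5 mm from the trough's origin and 0.009 rad off its line. The lid is open and the robot is clear.

```bash
python3 -c "
from h import *
print(env.hand_in())"
```

```text
the job is handed in; nothing more can be done
None
```

I dipped the stick in the cup, pushed the catch until the lid sprang open, put the stick back along its trough, and handed the job in at about 28 s; no verdict was shown.

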